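# Shut and lock the bangle counter's tin bin, then ring for the next customer

## Robot

A 6-joint arm with a two-finger parallel gripper is mounted at the origin on the work surface. World frame = base frame: x ahead of the robot, y to its left, z up, the work surface at z = 0. Lengths are in m, angles in degrees, forces in N, time in s.
With the tool pointing down it reaches from about 0.4 to 0.825 m from the base axis. Payload 7 kg.
Tool frame: the origin (TCP) lies at the very end of the fingers, on their centre line; the grasp point (between the pads) lies 19 mm behind it; y points along the fingers, x is the direction in which the jaws open and shut, and the axes are right-handed (so a half turn about y gives the same grasp; the last joint's range is limited). The gripper opens to 88 mm and grips with 3 to 60 N. Pads are 19 mm wide; open, the fingers measure 130 mm over their backs; the gripper's body (78 mm by 193 mm) begins 47 mm behind the grasp point.
Start: joints at [-49.727, 20.546, 0.682, 0, -70.136, -16.507], TCP at [0.272, -0.618, 0.227] pointing down, gripper open.
Joint ranges: [-176.03, 176.03], [-82.01, 121.73], [-58.28, 71.71], [-173.87, 95.51], [-174.79, -0.11], [-173.66, 173.66]. Speed limits (degrees/s): [136.94, 136.94, 172.46, 180, 180, 180].

## Interface

Orientations are given as [roll, pitch, yaw] about the fixed x, y, z axes, in that order (R = Rz(yaw) Ry(pitch) Rx(roll)).
In Python, from plant import ctrl gives the robot as it stands.
- The arm moves only by the shell command python3 -m crank 'ROWS'. ROWS is JSON, a list that holds one entry, the list of rows, each a list of 5 numbers: the closure, from -1 (fully open) to 1 (shut), then the shift along the tool's x, y, z in mm, then the turn about the tool's y in rad. In form: [[[claw, x, y, z, turn], ...]]. A call has 1 to 12 rows; each row is the pose to reach, as a shift and turn from the pose commanded when the call began, along the tool's axes at that moment; what a row does not reach only later rows make up. A row lasts 1/8 s, in which the tool goes at most 62.5 mm and 10.7 degrees, less where a joint would pass 70% of its speed; a pose out of reach is approached as far as the arm can. A call with a gripper value outside its range is refused whole. The fingers move at their own pace and stop on an object; the grip force is fixed at half the most. Time passes only in rows, so rows that repeat a pose let the fingers close. It gives the time, the measured TCP pose, the force and the opening at its end, in the units of the state.
- ctrl.get_obs(): the state, without advancing time (a new reading comes with each control period).
- ctrl.snapshot(name): name is "scene" or "top" or "wrist"; returns the picture (480x640x3 uint8, red, green, blue); there is no depth.
- ctrl.camera_model(name): a dict with "fx", "fy", "cx", "cy" (pixels), "dist_coeffs" ([k1, k2, p1, p2, k3] as OpenCV has them; the pictures are not rectified), "origin" and "orientation" of the camera in the world; the wrist camera has in their place "hand_eye" (4x4, takes a point from camera to tool coordinates, whose origin is the TCP and whose axes are the tool frame's). Camera axes: x right, y down, z forward; pixel columns grow to the right and rows downward; lengths in m; the calibration is good to about 2 mm. A picture is of the moment at which its call begins: read the wrist's pose just before it. camera_model takes no time and is no camera call.
- ctrl.close_job(): hands the job in, once; it reports no verdict.
Trained networks look in the newest picture that a camera, given by its name, has taken for a name from the list of things; names that differ only in an ending like _2 or _b are one class to them, and where a whole thing is asked for, a point or a joint stands for the part that bears it (a point fixed in the world has none). Each returns a list of dicts, best first, with "confidence" (0 to 1); they miss things now and then, are a little off and sometimes report something else, mostly with a low value. They report only what shows in the picture. A call takes as long as a camera call. They do not tell look-alikes from the thing itself.
- ctrl.find_in(camera, name): "extent" ([left, top, width, height] in pixels, round what is visible of it).
The state is a dict: "clock": time; "joint_pos": joint angles; "qvel": joint speeds; "tau": joint torques, N m; "tool_pos": TCP position; "orientation": TCP orientation; "force": force on the tool from outside, world axes, zero at the start; "moment": the same for the moment, N m; "opening": finger opening in m.
Only numpy, scipy, OpenCV 4.12 (cv2) and the standard library are available. Lean on these libraries where they do the work, as an engineer would, in place of code of your own. Each camera call takes 0.05 s, during which the arm holds its last target.

## Task

A customer has just been served, so make the counter ready for the next one with light fingertip touches, picking nothing up: push the open tin tilting bin gently until it is fully shut under the marble lip, then press the steel lock plunger on the ledge above it all the way down, then lightly tap the button on top of the brass call bell and let it spring back. Do not slam the bin, do not push or lift the bell from its place, and leave the other things on the ledge undisturbed.

Things in the scene. Friction and masses are not known exactly. Their poses are not given: they have to be found in the camera images.
- counter: The counter's upper part, fixed, 300 deep x 900 wide x 185 mm high: dark wood and glass with a marble ledge on top (the ledge is 182 mm deep, its top 185 mm above the work surface). Origin on the work surface at the middle of the front; its x axis points level into the counter, away from the robot, y to the left along the front, z up. The front panes and the shut bin's front lie at about x = 0 of this frame; the marble lip (z 165 to 185 mm) overhangs to x = -10 mm.
- bin (a joint): Tilt of the tin bin, rad: 0 fully shut, grows as its top swings out towards the robot (stop at 0.75); starts between 0.32 and 0.6. A stiff pivot: it stays where it is left and moves under a push of about 1 to 5 N at the pull.
- bin_pull (a point): Middle of the rolled edge (round bar 10 mm thick, 86 mm long, along the counter's y) of the bent tin pull on the bin's front, the place to push; it is fixed to the bin. 31 mm out from the bin's 244 x 128 mm front sheet and 108 mm above the pivot line when shut, when it is 136 mm above the work surface and 49 mm below the ledge top.
- bin_pivot (a point): Middle of the bin's pivot line, at the foot of its front: level, along the counter's y, 28 mm above the work surface. Fixed in the counter.
- lock (a joint): Travel of the lock plunger, m: 0 standing up (unlocked), 0.012 pressed all the way down (locked). It has no spring, moves under about 4 to 6 N and stays where it is left. Its bolt drops behind the bin's front, so the bin must be shut first.
- lock_top (a point): Centre of the flat top of the lock plunger, an upright steel cylinder 18 mm in diameter with a dark key slot, in a 29 mm rosette on the ledge, 24 mm behind the front plane and above the middle of the bin. Its top is 16 mm above the ledge when up, 4 mm when down.
- bell_top (a point): Top centre of the bell's steel push button, 17 mm in diameter, 63 mm above the ledge when up; the brass dome under it is 78 mm wide and 44 mm high.
- bell_button (a joint): Travel of the bell's button, m: 0 up, 0.006 fully down; a spring of about 3 N at full travel brings it back. The bell rings from 0.003 on.
- bell: The brass call bell, loose on the ledge, 0.38 kg, 78 mm wide, 63 mm high; stands to the left or right of the lock. Origin at the centre of its underside, z up.
- conch_bangle: White conch-shell bangle lying flat on the ledge, 74 mm outside, 60 mm inside, 12 mm high; loose; origin at the centre of its underside. Bystander.
- wood_bangle: Lacquered wooden bangle lying flat on the ledge, 76 mm outside, 62 mm inside, 18 mm high; loose; origin at the centre of its underside. Bystander.
- ring_gauge: Plain steel ring gauge lying flat on the ledge, 68 mm outside, 52 mm inside, 14 mm high; loose; origin at the centre of its underside. Bystander.
- jar: Clear glass jar of beads with a steel screw lid, 66 mm wide, 83 mm high; loose on the ledge; origin at the centre of its underside. Bystander.
- tumbler: Open steel tumbler, 66 mm wide at the rim, 85 mm high; loose near the ledge's right end; origin at the centre of its underside. Bystander.
- bangle_stand: Wooden T-bar bangle stand with two rolls of bangles, 131 mm high, bar 130 mm long, foot 90 mm wide; loose near the ledge's left end; origin at the centre of its underside. Bystander.
Things that resemble listed ones, but are neither listed nor needed, are in the scene too. What is shaped like the bell but pink is not meant.

How it is judged:
By the outcome, as a careful person would: the job done as asked, in the order asked, and still so for the second after the job is handed in, with the robot touching nothing.
It also fails if it takes over 48 s, if anything falls off the work surface, if the arm or the gripper's body presses on something with over 40 N, if the wrist force passes 120 N, or if a joint passes its speed limit or range.

## Working session

There is one attempt and no reset: what is moved stays moved. The work goes in short steps, Python scripts to look and compute and a shell command to move; the robot and the scene stay as the last step left them, time stands still between calls to the robot, and variables do not carry over. Pictures are saved under pics/ and viewed, and the job is handed in when it is done.

```bash
ls; mkdir -p pics; cat > h.py <<'E'
import numpy as np,cv2
from plant import ctrl
def snap(c,n):
    im=ctrl.snapshot(c); cv2.imwrite(f'pics/{n}.png',im[:,:,::-1]); return im
E
python3 - <<'E'
from h import *
o=ctrl.get_obs(); print({k:np.round(v,3) for k,v in o.items()})
for c in ['scene','top']:
    snap(c,c+'0'); m=ctrl.camera_model(c); print(c,m)
    for n in ['bin_pull','lock_top','bell_top','bell','bin']:
        print(n,[(np.round(d['extent'],1).tolist(),round(d['confidence'],2)) for d in ctrl.find_in(c,n)[:3]])
print(ctrl.camera_model('wrist'))
E
```

```text
pics
{'clock': np.float64(0.0), 'joint_pos': array([-4.9727e+01,  2.0590e+01,  6.3600e-01, -1.8000e-02, -7.0135e+01,
       -1.6507e+01]), 'qvel': array([ 0.015,  0.001,  0.125,  0.052,  0.017, -0.015]), 'tau': array([-0.0000e+00, -5.8272e+01,  2.9306e+01,  6.9970e+00,  7.0000e-03,
       -0.0000e+00]), 'tool_pos': array([ 0.272, -0.617,  0.226]), 'orientation': array([-8.9991e+01, -9.0000e-02,  1.1376e+02]), 'force': array([-1.097,  0.479, -0.402]), 'moment': array([ 0.022, -0.01 , -0.04 ]), 'opening': np.float64(0.088)}
scene {'fx': 608.5496987939047, 'fy': 608.5496987939047, 'cx': 317.04125400585605, 'cy': 237.14723914185322, 'dist_coeffs': array([-0.2042427,  0.       ,  0.       ,  0.       ,  0.       ]), 'origin': array([ 1.03569693, -0.14010702,  1.33202673]), 'orientation': array([-156.07981623,   -0.22931841,   65.89129406])}
bin_pull [([240.1, 193.6, 107.2, 50.8], 0.93)]
lock_top []
bell_top [([391.6, 207.3, 10.5, 10.3], 0.47)]
bell [([357.9, 178.6, 25.5, 24.0], 0.87), ([309.3, 182.4, 32.3, 20.6], 0.74), ([393.7, 162.6, 33.9, 17.8], 0.68)]
bin [([240.9, 194.2, 109.6, 51.7]
[... 574 characters left out ...]

bell [([150.0, 286.5, 33.9, 31.1], 0.93), ([250.5, 307.3, 36.4, 35.9], 0.88), ([211.2, 189.2, 41.4, 40.8], 0.68)]
bin [([255.1, 258.2, 126.4, 45.0], 0.8)]
{'fx': 360.6831099622102, 'fy': 360.6831099622102, 'cx': 314.3734041810987, 'cy': 236.37464833639743, 'dist_coeffs': array([-0.06167689,  0.        ,  0.        ,  0.        ,  0.        ]), 'hand_eye': array([[ 9.99999232e-01, -1.90274451e-04,  1.22439133e-03,
        -7.65201800e-04],
       [-1.22843890e-03, -2.81510579e-01,  9.59557338e-01,
        -1.56259539e-01],
       [ 1.62099867e-04, -9.59558105e-01, -2.81510597e-01,
         7.55063943e-02],
       [ 0.00000000e+00,  0.00000000e+00,  0.00000000e+00,
         1.00000000e+00]])}
```

View pics/scene0.png

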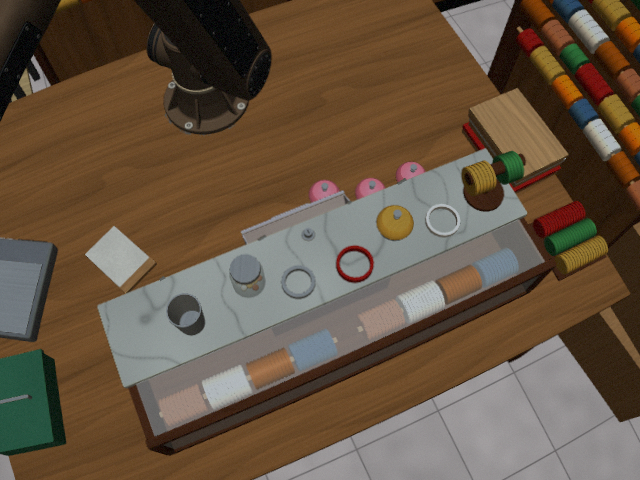

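View pics/top0.png

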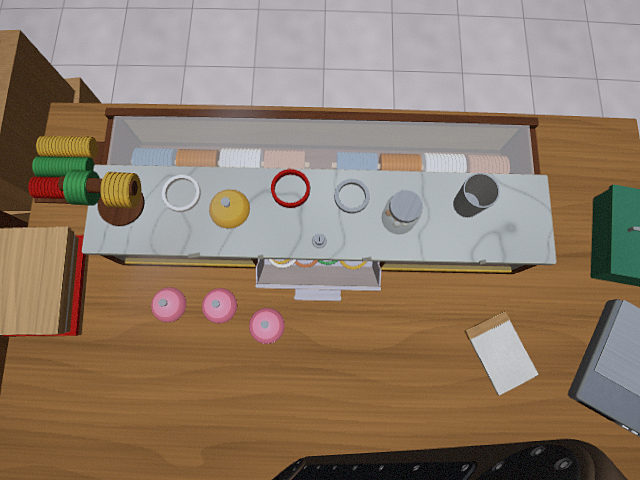

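The brass bell is at top (229,208) and scene (395,220). The three pink look-alikes are at top (168,304), (219,305) and (266,325), on the work surface, so they're not meant. The lock is at top (319,240) and the pull at top (318,295). I'll confirm these in enlarged crops.

```bash
python3 - <<'E'
import cv2,numpy as np
t=cv2.imread('pics/top0.png');s=cv2.imread('pics/scene0.png')
a=cv2.resize(t[180:310,195:395],None,fx=4,fy=4,interpolation=cv2.INTER_CUBIC);cv2.imwrite('pics/topc.png',a)
b=cv2.resize(s[165:285,235:435],None,fx=4,fy=4,interpolation=cv2.INTER_CUBIC);cv2.imwrite('pics/scenec.png',b)
E
```

```text
(no output)
```

View pics/topc.png

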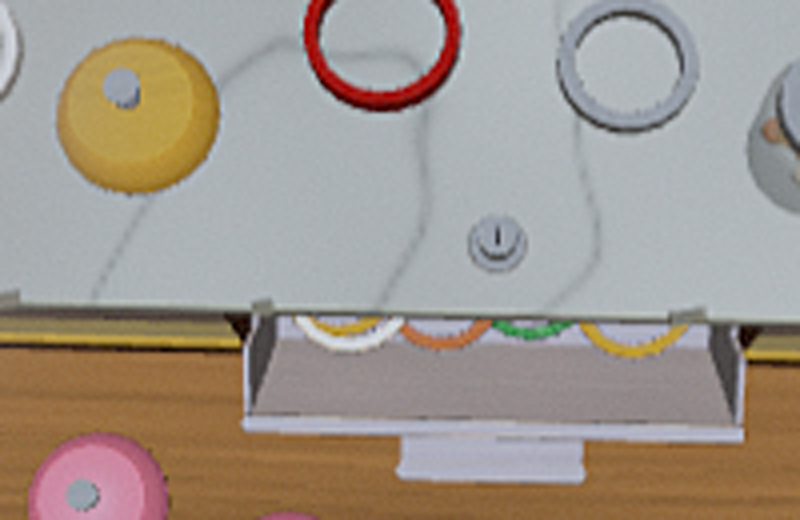

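View pics/scenec.png

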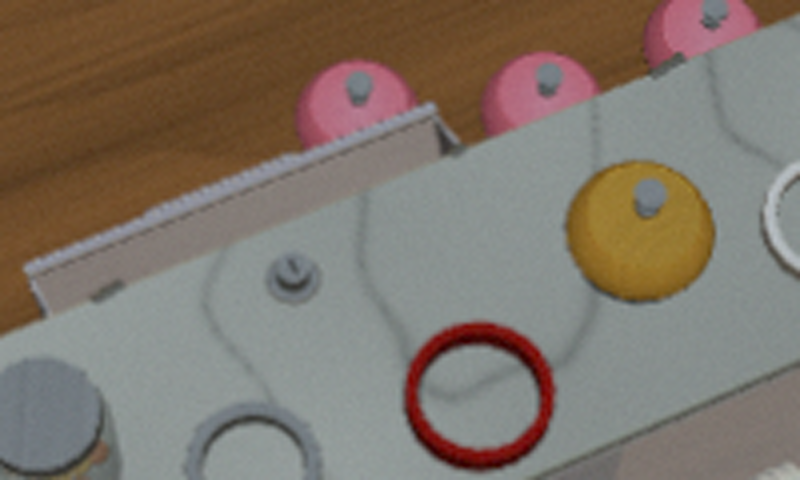

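```bash
cat >> h.py <<'E'
from scipy.spatial.transform import Rotation as R
def ray(c,p,pose=None):
    m=ctrl.camera_model(c); K=np.array([[m['fx'],0,m['cx']],[0,m['fy'],m['cy']],[0,0,1]])
    u=cv2.undistortPoints(np.array([[p]],float),K,m['dist_coeffs'])[0,0]; d=np.array([u[0],u[1],1])
    if c=='wrist':
        o=pose or ctrl.get_obs(); Rt=R.from_euler('xyz',o['orientation'],degrees=True).as_matrix()
        H=m['hand_eye']; return Rt@H[:3,3]+o['tool_pos'],Rt@H[:3,:3]@d
    return np.array(m['origin']),R.from_euler('xyz',m['orientation'],degrees=True).as_matrix()@d
def onz(c,p,z,pose=None):
    o,d=ray(c,p,pose); return o+d*(z-o[2])/d[2]
def tri(rs):
    A=0;b=0
    for o,d in rs:
        d=d/np.linalg.norm(d);P=np.eye(3)-np.outer(d,d);A=A+P;b=b+P@o
    x=np.linalg.solve(A,b); return x,[np.linalg.norm((np.eye(3)-np.outer(d,d)/(d@d))@(x-o)) for o,d in rs]
E
python3 - <<'E'
from h import *
np.set_printoptions(precision=4,suppress=True)
print('bell',tri([ray('top',(225.2,200.7)),ray('scene',(397.8,212.8))]),onz('top',(225.2,200.7),.248),onz('scene',(397.8,212.8),.248))
print('lock',tri([ray('top',(319.2,238.5)),ray('scene',(308,232))]),onz('top',(319.2,238.5),.201),onz('scene',(308,232),.201))
l=onz('top',(83,254),.185);r=onz('top',(553,263),.185);print('lip',l,r,np.linalg.norm(l-r))
d=(l-r)/np.linalg.norm(l-r);print('yaw',np.degrees(np.arctan2(-d[0],d[1])))
for p in [(294.7,298.7),(340.5,299.7)]:
    for z in (.12,.13): print('pull',onz('top',p,z))
for p in [(168,304),(219,305),(266,325)]: print('pink',onz('top',p,.045))
E
```

```text
bell (array([0.6154, 0.2286, 0.2475]), [np.float64(0.0005498939067444968), np.float64(0.0005498939067445798)]) [0.615  0.2279 0.248 ] [0.6156 0.229  0.248 ]
lock (array([0.5613, 0.0569, 0.2003]), [np.float64(4.443188996953592e-05), np.float64(4.44318899696305e-05)]) [0.5612 0.0568 0.201 ] [0.5616 0.0568 0.201 ]
lip [0.5225 0.5065 0.185 ] [ 0.5291 -0.3901  0.185 ] 0.8965731452340385
yaw 0.42617967862649325
pull [0.4567 0.1019 0.12  ]
pull [0.4556 0.1015 0.13  ]
pull [0.4572 0.011  0.12  ]
pull [0.4561 0.0115 0.13  ]
pink [0.4457 0.3775 0.045 ]
pink [0.4469 0.2671 0.045 ]
pink [0.4076 0.1641 0.045 ]
```

```bash
python3 -m crank '[[[1,30,0,-22,0.0],[1,80,0,-59,0.05],[1,130,0,-96,0.1],[1,180,0,-133,0.15],[1,230,0,-170,0.2],[1,280,0,-207,0.25],[1,330,0,-244,0.3],[1,380,0,-281,0.35],[1,430,0,-318,0.4],[1,480,0,-355,0.408],[1,525,0,-389,0.408],[1,555,0,-412,0.408]]]'
```

```text
clock: 2.1
tool_pos: [0.4257, 0.0587, 0.227]
orientation: [-90.1, -0.0, 90.5]
force: [0.7, 0.4, -0.4]
opening: 0.0001
```

```bash
python3 - <<'E'
from h import *
snap('wrist','w1'); print(ctrl.get_obs()['force'])
snap('top','t1')
E
```

```text
[1.63292064 3.26741163 2.20820821]
```

View pics/w1.png

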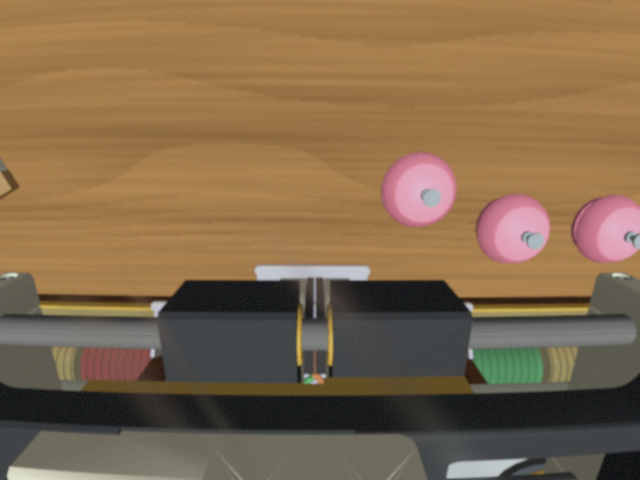

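The wrist view shows the pull's rolled edge at row 267, columns 256–369. The closed fingers are centred on it at column 315. Next I descend in front of it.

```bash
python3 -c "
from h import *
m=ctrl.get_obs()
for z in (.105,.115,.125): print(z,onz('wrist',(312,267),z))"
python3 -m crank '[[[1,0,30,0,0],[1,0,70,0,0],[1,0,105,0,0],[1,0,119,0,0],[1,0,119,0,0]]]'
```

```text
0.105 [0.4588829  0.05748097 0.105     ]
0.115 [0.454999   0.05749478 0.115     ]
0.125 [0.45111509 0.05750859 0.125     ]
clock: 2.82
tool_pos: [0.4247, 0.0554, 0.1069]
orientation: [-89.9, 0.1, 90.4]
force: [-0.3, 0.2, 1.1]
opening: 0.0004
```

```bash
python3 -m crank '[[[1,0,0,-8,0],[1,0,0,-15,0],[1,0,0,-18,0],[1,0,0,-20,0],[1,0,0,-22,0],[1,0,-1,-24,0],[1,0,-2,-26,0],[1,0,-4,-28,0]]]'; python3 -c "
from h import *
snap('top','t2')"
```

```text
clock: 3.82
tool_pos: [0.4503, 0.0561, 0.1109]
orientation: [-89.7, 0.0, 90.3]
force: [-12.4, 4.9, 8.8]
opening: 0.0004
```

View pics/t2.png

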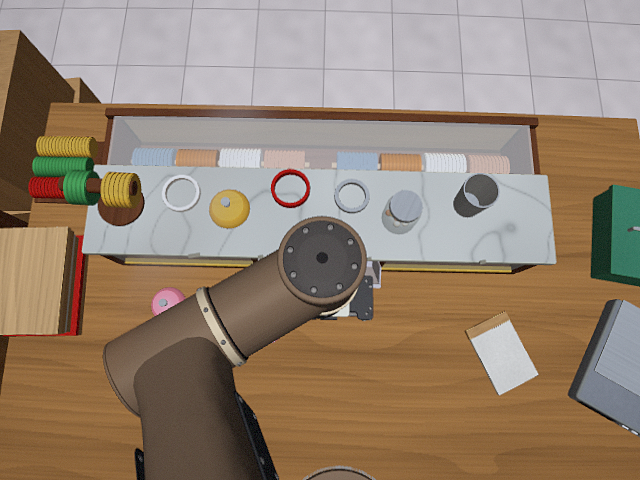

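```bash
python3 -c "
from h import *
o=ctrl.get_obs();print(o['force'],o['tool_pos'])"; python3 -m crank '[[[1,0,0,0,0]]]'; python3 -m crank '[[[1,0,0,0,0]]]'
```

```text
[-12.50242521   4.80792562  10.38973904] [0.45068277 0.05608351 0.11121951]
clock: 4.0
tool_pos: [0.4506, 0.0561, 0.1112]
orientation: [-89.7, 0.0, 90.3]
force: [-12.9, 5.5, 10.8]
opening: 0.0004
clock: 4.12
tool_pos: [0.4506, 0.0561, 0.1112]
orientation: [-89.7, 0.0, 90.4]
force: [-12.1, 5.0, 10.0]
opening: 0.0005
```

Force is 12 N back and 10 N up with the pull not moving, so the fingertip edge is riding on the upper quadrant of the bar. I'll back off and push from lower down.

```bash
python3 -m crank '[[[1,0,0,6,0],[1,0,0,10,0],[1,0,8,10,0],[1,0,13,10,0],[1,0,13,10,0]]]';python3 -m crank '[[[1,0,0,0,0]]]'; python3 -c "
from h import *
snap('wrist','w2')"
```

```text
clock: 4.75
tool_pos: [0.4431, 0.0561, 0.0979]
orientation: [-89.9, 0.0, 90.4]
force: [0.6, -0.1, 0.8]
opening: 0.0003
clock: 4.88
tool_pos: [0.4435, 0.0563, 0.0984]
orientation: [-90.0, 0.0, 90.4]
force: [0.1, -0.2, 1.0]
opening: 0.0004
```

View pics/w2.png

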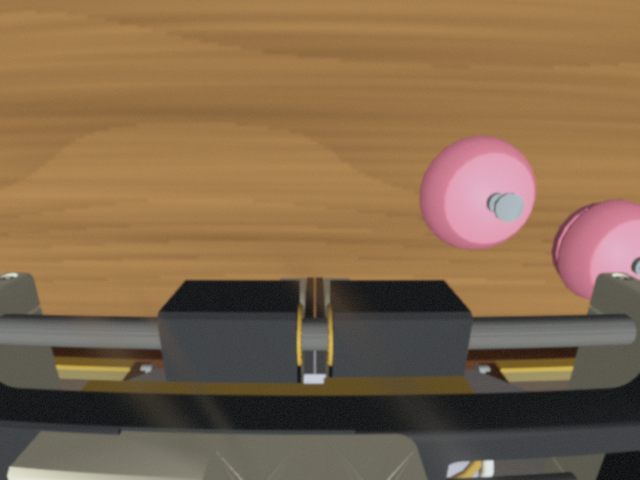

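```bash
python3 -m crank '[[[1,0,0,-2,0],[1,0,0,-4,0],[1,0,0,-6,0],[1,0,0,-8,0]]]';python3 -m crank '[[[1,0,0,-2,0],[1,0,-1,-4,0],[1,0,-2,-6,0]]]'
```

```text
clock: 5.42
tool_pos: [0.4485, 0.0558, 0.098]
orientation: [-89.7, 0.0, 90.3]
force: [-19.1, 6.8, 14.6]
opening: 0.0002
clock: 5.8
tool_pos: [0.4526, 0.0549, 0.0999]
orientation: [-89.5, 0.1, 90.3]
force: [-19.2, 2.9, 17.1]
opening: 0.0006
```

```bash
python3 -c "
from h import *
im=snap('scene','s2'); cv2.imwrite('pics/s2c.png',cv2.resize(im[130:290,180:380,::-1],None,fx=3.7,fy=3.7,interpolation=cv2.INTER_CUBIC))
im=snap('top','t3'); cv2.imwrite('pics/t3c.png',cv2.resize(im[230:330,240:400,::-1],None,fx=5,fy=5,interpolation=cv2.INTER_CUBIC))
"
```

```text
(no output)
```

View pics/s2c.png

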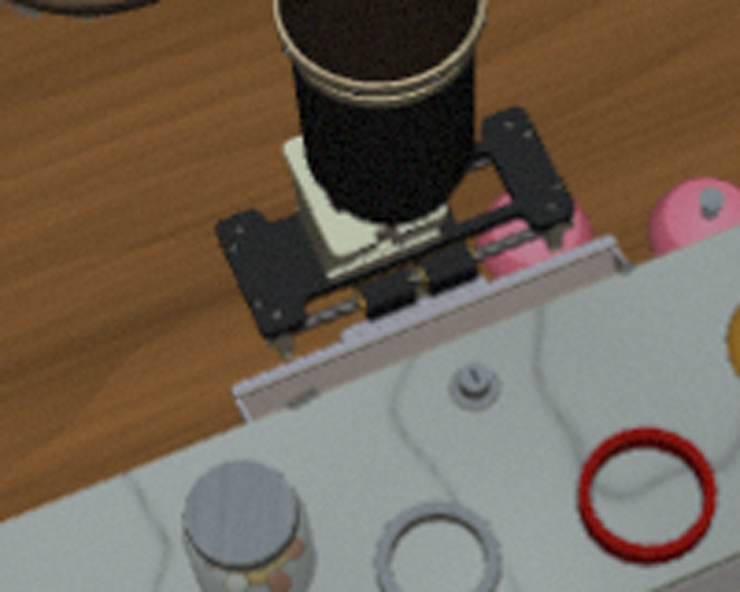

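View pics/t3c.png

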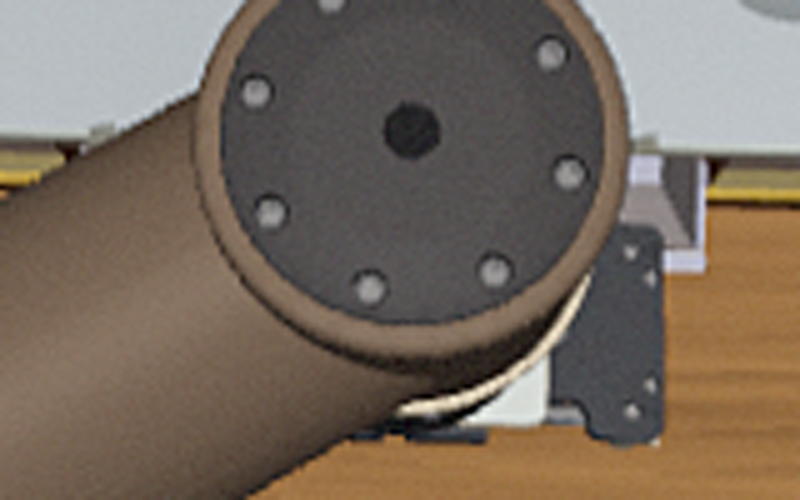

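The bin did move, with its right corner in the top view going from row 288.7 to 283.6. The high force is friction, because the bar swings upward against a finger that's too level. I'll follow the arc upward as I push.

```bash
python3 -m crank '[[[1,0,-3,0,0],[1,0,-4,-1,0],[1,0,-6,-3,0],[1,0,-8,-5,0],[1,0,-10,-7,0],[1,0,-12,-9,0]]]'
```

```text
clock: 6.65
tool_pos: [0.4668, 0.0567, 0.1127]
orientation: [-90.0, -0.0, 90.4]
force: [-2.0, 0.3, -2.0]
opening: 0.0006
```

```bash
python3 -m crank '[[[1,0,-1.5,-2,0],[1,0,-3,-4,0],[1,0,-4.5,-6,0],[1,0,-6,-8,0],[1,0,-7.3,-10,0],[1,0,-8.5,-12,0],[1,0,-9.5,-14,0],[1,0,-10.5,-16,0],[1,0,-11.3,-18,0]]]'
```

```text
clock: 7.78
tool_pos: [0.4846, 0.0566, 0.124]
orientation: [-90.0, 0.0, 90.4]
force: [-1.6, -0.1, -0.0]
opening: 0.0005
```

```bash
python3 -m crank '[[[1,0,-1,-1,0],[1,0,-2,-2,0],[1,0,-2.5,-3,0],[1,0,-3,-4,0],[1,0,-3.4,-5,0]]]';  python3 -m crank '[[[1,0,-0.3,-1,0],[1,0,-0.5,-2,0]]]'
```

```text
clock: 8.4
tool_pos: [0.4894, 0.0566, 0.1273]
orientation: [-90.0, 0.0, 90.4]
force: [-0.5, -0.2, -2.1]
opening: 0.0007
clock: 8.65
tool_pos: [0.4915, 0.0566, 0.1279]
orientation: [-90.0, 0.0, 90.4]
force: [-2.3, -0.2, 1.5]
opening: 0.0003
```

```bash
python3 -m crank '[[[1,0,-0.3,-1,0],[1,0,-0.5,-2,0]]]';  python3 -m crank '[[[1,0,-0.3,-1,0],[1,0,-0.3,-1,0]]]'
```

```text
clock: 8.9
tool_pos: [0.4935, 0.0567, 0.1285]
orientation: [-90.0, 0.0, 90.4]
force: [-3.4, 0.3, 2.8]
opening: 0.0005
clock: 9.15
tool_pos: [0.4938, 0.0566, 0.1285]
orientation: [-89.9, 0.0, 90.4]
force: [-5.5, 0.1, 4.2]
opening: 0.0005
```

```bash
python3 -m crank '[[[1,0,-0.3,-1,0],[1,0,-0.5,-1,0]]]';  python3 -m crank '[[[1,0,-0.3,-1,0],[1,0,-0.3,-1,0]]]'; python3 -c "
from h import *
im=snap('scene','s3'); cv2.imwrite('pics/s3c.png',cv2.resize(im[130:290,180:380,::-1],None,fx=3.7,fy=3.7,interpolation=cv2.INTER_CUBIC))"
```

```text
clock: 9.4
tool_pos: [0.4939, 0.0566, 0.1286]
orientation: [-89.8, 0.0, 90.4]
force: [-7.6, 2.5, 2.2]
opening: 0.0001
clock: 9.65
tool_pos: [0.494, 0.0566, 0.1286]
orientation: [-89.7, 0.0, 90.3]
force: [-11.6, 3.9, 4.5]
opening: 0.0002
```

View pics/s3c.png

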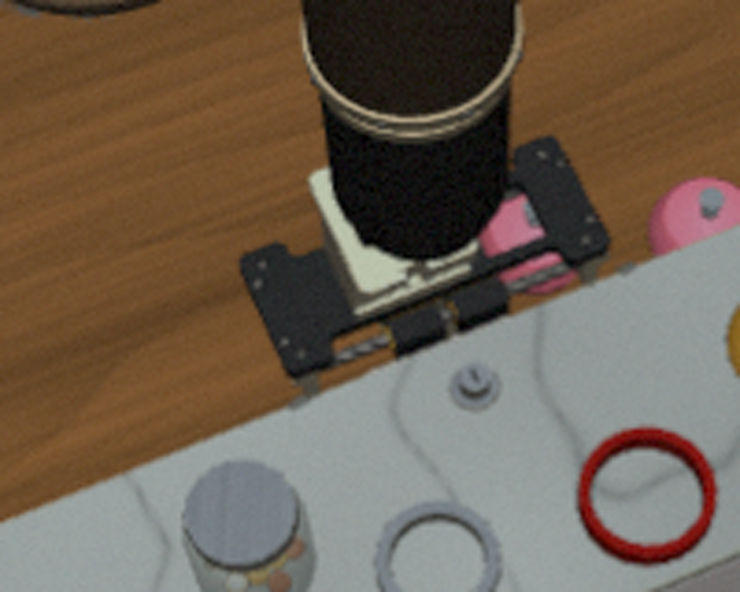

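Firm stop: x stays at 0.494 while the force builds, and no bin shows past the ledge edge, so the bin is shut. I'll back off, rise and check.

```bash
python3 -m crank '[[[1,0,0,5,0],[1,0,0,25,0],[1,0,0,45,0],[1,0,-30,50,0],[1,0,-75,50,0],[1,0,-105,50,0],[1,0,-108,50,0],[1,0,-108,50,0]]]'; python3 -c "
from h import *
snap('wrist','w4');print(ctrl.get_obs())
im=snap('scene','s4'); cv2.imwrite('pics/s4c.png',cv2.resize(im[130:290,180:380,::-1],None,fx=3.7,fy=3.7,interpolation=cv2.INTER_CUBIC))"
```

```text
clock: 10.7
tool_pos: [0.4466, 0.0565, 0.2372]
orientation: [-90.0, -0.0, 90.4]
force: [0.5, -1.1, -0.3]
opening: 0.0008
{'clock': 10.75, 'joint_pos': array([ 3.24285111e+01, -1.70818213e+00, -2.52794761e+01, -1.18415883e-02,
       -6.64496559e+01, -1.22040486e+02]), 'qvel': array([-0.0523512 ,  0.66396625, -0.41671585,  0.01271132, -0.21000685,
       -0.04513177]), 'tau': array([ 1.59679796e-02, -2.69113183e+01,  2.90813112e+01,  6.86618283e+00,
       -8.55797553e-02, -7.05801540e-04]), 'tool_pos': array([0.44620445, 0.05633166, 0.23666641]), 'orientation': array([-8.99764830e+01,  1.91424093e-03,  9.03832922e+01]), 'force': array([-0.28813957, -0.56772117, -0.98256969]), 'moment': array([-0.01026643, -0.02020362, -0.0319726 ]), 'opening': 0.0003293007053014788}
```

View pics/w4.png

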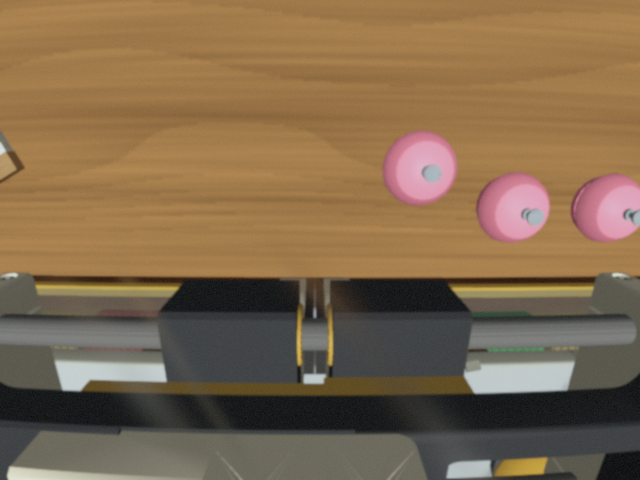

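View pics/s4c.png

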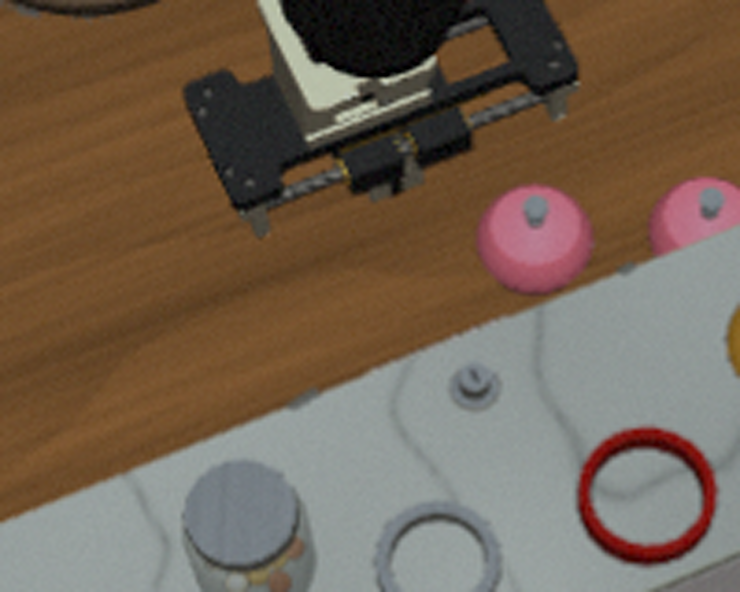

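Nothing of the bin projects past the ledge edge, so it's shut. Next I go over the lock at (0.561, 0.057).

```bash
python3 -m crank '[[[1,0,0,-30,0],[1,0,0,-70,0],[1,0,0,-100,0],[1,0,0,-115,0],[1,0.5,12,-115,0],[1,0.5,24,-115,0],[1,0.5,24,-115,0],[1,0.5,24,-115,0]]]'; python3 -c "
from h import *
im=snap('scene','s5'); cv2.imwrite('pics/s5c.png',cv2.resize(im[130:290,180:380,::-1],None,fx=3.7,fy=3.7,interpolation=cv2.INTER_CUBIC))"
```

```text
clock: 11.8
tool_pos: [0.5611, 0.0577, 0.2138]
orientation: [-90.0, -0.0, 90.4]
force: [0.8, 0.5, 0.2]
opening: 0.0003
```

View pics/s5c.png

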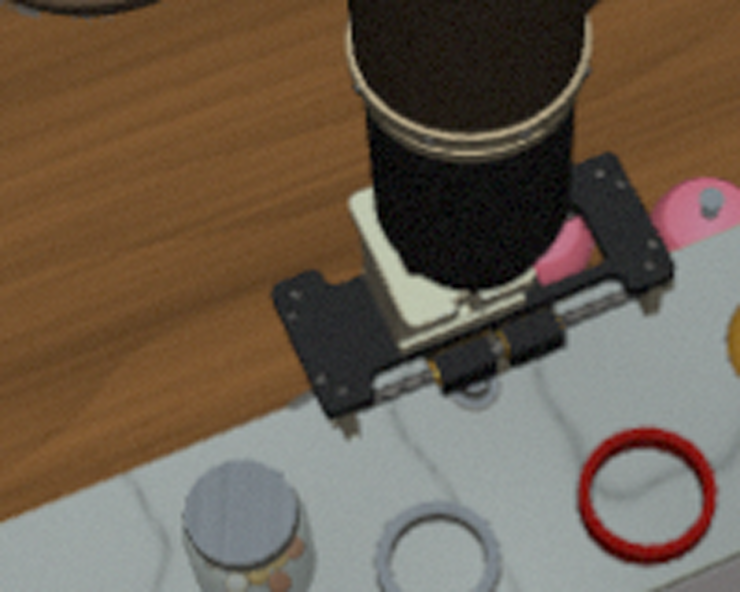

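```bash
python3 -m crank '[[[1,0,5,0,0],[1,0,9,0,0],[1,0,11,0,0],[1,0,13,0,0],[1,0,15,0,0],[1,0,17,0,0]]]';python3 -m crank '[[[1,0,2,0,0],[1,0,4,0,0],[1,0,6,0,0]]]';python3 -m crank '[[[1,0,1,0,0],[1,0,1,0,0]]]'
```

```text
clock: 12.6
tool_pos: [0.5614, 0.0576, 0.1965]
orientation: [-90.0, 0.0, 90.4]
force: [-1.4, 0.3, 3.4]
opening: 0.0004
clock: 12.98
tool_pos: [0.5614, 0.0576, 0.1902]
orientation: [-90.0, 0.0, 90.4]
force: [-1.4, 0.2, 4.4]
opening: 0.0012
clock: 13.22
tool_pos: [0.5614, 0.0576, 0.1893]
orientation: [-90.0, 0.0, 90.4]
force: [-2.7, -0.9, 3.8]
opening: 0.0003
```

Still in steady travel at 4 N, so I keep going to the stop.

```bash
for i in 1 2 3; do python3 -m crank '[[[1,0,1,0,0],[1,0,1,0,0]]]' | egrep 'tool_pos|force'; done
```

```text
tool_pos: [0.5614, 0.0576, 0.1892]
force: [-5.0, 0.9, 9.6]
tool_pos: [0.5615, 0.0576, 0.1891]
force: [-8.2, 1.2, 15.4]
tool_pos: [0.5616, 0.0576, 0.1891]
force: [-10.4, 0.9, 22.9]
```

Stop reached: z stays at 0.1891 (4 mm above the ledge) and the force climbs to 23 N. I'll rise, check the plunger, then go above the bell.

```bash
python3 -m crank '[[[1,0,-10,0,0],[1,0,-50,0,0],[1,0,-85,0,0],[1,0,-90,0,0],[1,40,-90,-13,0],[1,90,-90,-29,0],[1,140,-90,-45,0],[1,165,-90,-53,0],[1,170.5,-90,-55,0],[1,170.5,-90,-55,0],[1,170.5,-90,-55,0]]]'; python3 -c "
from h import *
im=snap('scene','s6'); cv2.imwrite('pics/s6c.png',cv2.resize(im[130:290,260:460,::-1],None,fx=3.7,fy=3.7,interpolation=cv2.INTER_CUBIC))"
```

```text
clock: 15.35
tool_pos: [0.6151, 0.2275, 0.2765]
orientation: [-90.0, -0.0, 90.3]
force: [-1.1, -1.2, -0.8]
opening: 0.0001
```

View pics/s6c.png

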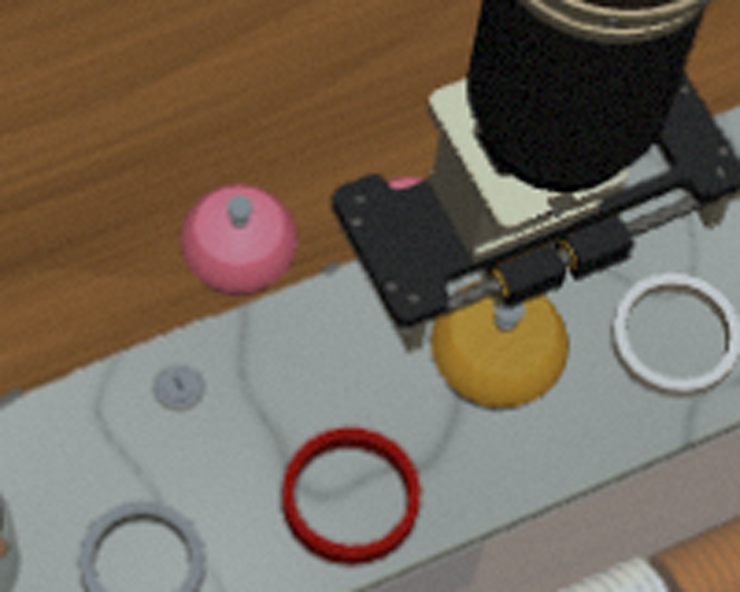

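The lock plunger is now down flush at crop (178,385). The arm is above the brass bell's button at crop (508,312). Lowering gently.

```bash
python3 -m crank '[[[1,0.5,10,0,0],[1,0.5,20,0,0],[1,0.5,25,0,0],[1,0.5,27,0,0],[1,0.5,28,0,0],[1,0.5,29,0,0]]]';python3 -m crank '[[[1,0,1,0,0],[1,0,1,0,0]]]';python3 -m crank '[[[1,0,1,0,0],[1,0,1,0,0]]]'
```

```text
clock: 16.15
tool_pos: [0.6153, 0.2291, 0.2476]
orientation: [-90.0, -0.0, 90.4]
force: [-1.0, 0.4, 0.3]
opening: 0.0004
clock: 16.4
tool_pos: [0.6153, 0.2291, 0.2466]
orientation: [-90.0, -0.0, 90.4]
force: [-0.1, 0.8, 1.8]
opening: 0.0004
clock: 16.65
tool_pos: [0.6153, 0.2291, 0.2455]
orientation: [-90.0, -0.0, 90.4]
force: [-0.2, 0.9, 0.4]
opening: 0.0
```

```bash
python3 -m crank '[[[1,0,1,0,0],[1,0,1,0,0]]]';python3 -m crank '[[[1,0,1,0,0],[1,0,1,0,0]]]'; python3 -m crank '[[[1,0,0.5,0,0],[1,0,0.5,0,0]]]';python3 -c "
from h import *
f=[]
for i in range(4): ctrl.snapshot('top'); f.append(ctrl.get_obs()['force'])
print(np.mean(f,0))
im=snap('scene','s7'); cv2.imwrite('pics/s7c.png',cv2.resize(im[180:250,350:450,::-1],None,fx=7,fy=7,interpolation=cv2.INTER_CUBIC))"
```

```text
clock: 16.9
tool_pos: [0.6153, 0.2291, 0.2444]
orientation: [-90.0, -0.0, 90.4]
force: [0.5, 0.8, 1.8]
opening: 0.0002
clock: 17.15
tool_pos: [0.6153, 0.2291, 0.2434]
orientation: [-90.0, -0.0, 90.4]
force: [0.0, -0.5, 2.5]
opening: 0.0002
clock: 17.4
tool_pos: [0.6153, 0.2291, 0.2429]
orientation: [-90.0, -0.0, 90.4]
force: [0.0, -0.2, 3.0]
opening: 0.0004
[0.07211196 0.46515906 2.91289872]
```

View pics/s7c.png

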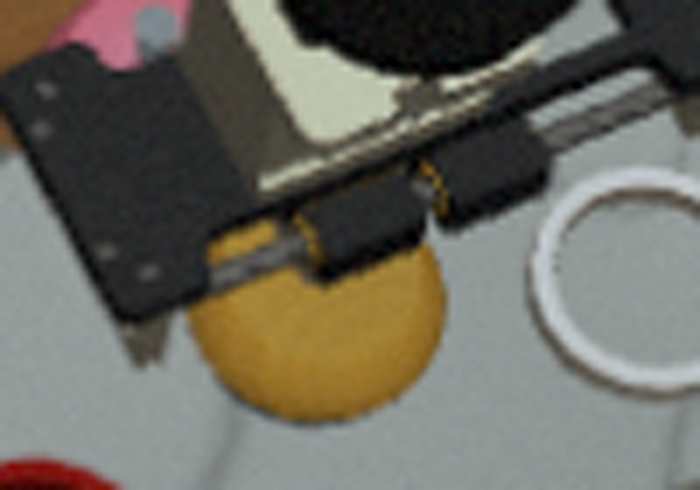

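About 5 mm of travel at 2.9 N, past the ring point. I'll lift straight off and retreat.

```bash
python3 -m crank '[[[1,0,-2,0,0],[1,0,-6,0,0],[1,0,-20,0,0],[1,0,-50,0,0],[1,0,-80,0,0],[1,0,-90,30,0],[1,0,-90,80,0],[1,0,-90,130,0],[1,-40,-90,160,0],[1,-80,-90,160,0],[1,-80,-90,160,0]]]'; python3 -c "
from h import *
print(ctrl.get_obs()['force'])
a=snap('scene','s8'); b=snap('top','t8')
cv2.imwrite('pics/s8c.png',cv2.resize(a[130:290,180:460,::-1],None,fx=2.8,fy=2.8,interpolation=cv2.INTER_CUBIC))
cv2.imwrite('pics/t8c.png',cv2.resize(b[140:320,80:560,::-1],None,fx=1.66,fy=1.66,interpolation=cv2.INTER_CUBIC))"
```

```text
clock: 19.02
tool_pos: [0.4551, 0.1461, 0.3345]
orientation: [-90.1, -0.1, 90.3]
force: [-0.3, -0.2, -0.2]
opening: 0.0004
[-0.30924531 -0.22082501 -0.22711045]
```

View pics/s8c.png

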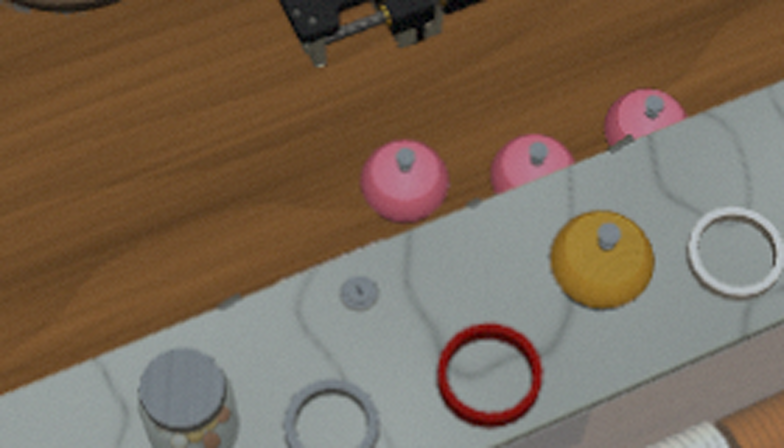

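View pics/t8c.png

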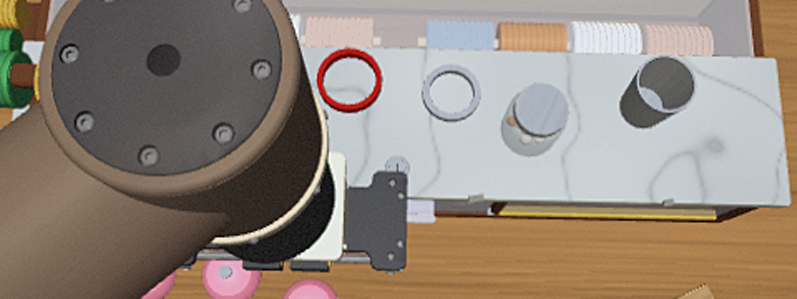

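```bash
python3 -m crank '[[[1,-40,0,5,0],[1,-90,0,15,0],[1,-140,0,20,0],[1,-190,0,20,0],[1,-240,0,20,0],[1,-290,0,20,0],[1,-330,0,20,0],[1,-330,0,20,0]]]'; python3 -c "
from h import *
a=snap('scene','s9'); b=snap('top','t9')
cv2.imwrite('pics/t9c.png',cv2.resize(b[180:310,195:395,::-1],None,fx=4,fy=4,interpolation=cv2.INTER_CUBIC))
s0=cv2.imread('pics/scene0.png')[:,:,::-1]
d=np.abs(a.astype(int)-s0).max(2)>60
n,l,st,c=cv2.connectedComponentsWithStats(d.astype(np.uint8))
print([s.tolist() for s in st[1:] if s[4]>8])"
```

```text
clock: 20.12
tool_pos: [0.4383, -0.1839, 0.3324]
orientation: [-89.9, 0.0, 90.2]
force: [0.8, 0.6, -0.2]
opening: 0.0006
[[0, 0, 33, 59, 342], [22, 0, 39, 18, 234], [184, 0, 58, 51, 1403], [150, 6, 41, 31, 682], [260, 17, 33, 32, 480], [0, 23, 26, 60, 692], [149, 30, 7, 10, 32], [148, 41, 5, 6, 12], [230, 53, 41, 47, 911], [71, 56, 107, 61, 3394], [213, 67, 15, 21, 54], [237, 84, 11, 16, 81], [9, 88, 4, 9, 20], [94, 94, 115, 114, 5333], [124, 102, 22, 17, 34], [0, 104, 8, 17, 66], [241, 191, 104, 53, 1159], [324, 198, 9, 4, 12], [305, 235, 7, 3, 10]]
```

View pics/t9c.png

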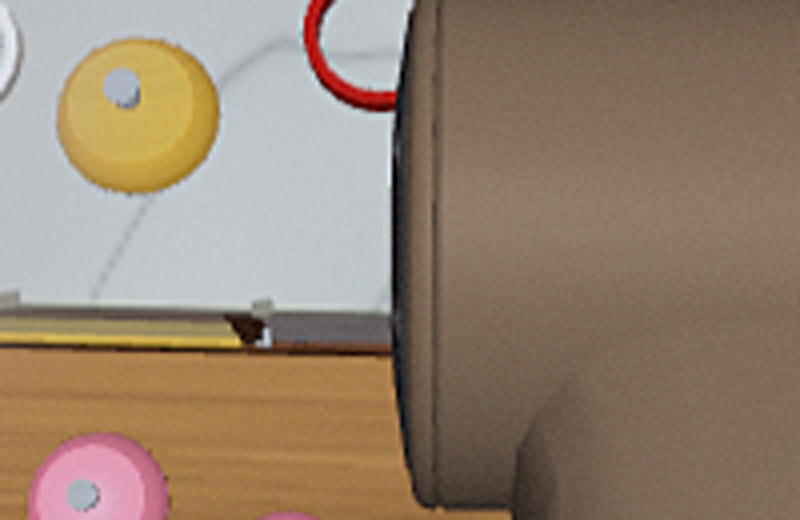

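```bash
python3 -c "
from plant import ctrl
print(ctrl.close_job())"
```

```text
the job is handed in; nothing more can be done
None
```

I shut the bin, pressed the lock down and tapped the bell, in that order, then moved the arm clear and handed the job in at about 20 s of the 48 s allowed.

- **Bin:** it closed slowly to a firm stop, where position held while the force rose to about 12 N. From above, its front is level with the counter frame on the side I could see. The arm hid the rest.
- **Lock:** it moved at about 4 N, then stopped 4 mm above the ledge, and I pressed to 23 N there. It looks flush afterwards.
- **Bell:** the button went down about 5 mm at 2.9 N, past the 3 mm ring point, and the final pictures show it back up. I judged the ring from travel only.
- **Ledge:** comparing the first and last scene pictures, only the bin, the lock and the arm had changed. The bell and the other items show no movement.

**Problem on the way:** my first push on the pull was slightly off. The fingertip rode on the bar, then rubbed against it, with readings of up to about 19 N backward and 17 N upward on the tool. I restarted lower and followed the bar's arc, and the rest needed only 2 to 3 N until the stop. The bin moved slowly throughout.

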